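# Square up a pile of folded gift boxes in the corner stop

### The arm

A 6-joint arm with a two-finger parallel gripper is mounted at the origin on the work surface. World frame = base frame: x ahead of the robot, y to its left, z up, the work surface at z = 0. Lengths are in mm, angles in degrees, forces in N, time in s.
With the tool pointing down it reaches from about 350 to 850 mm from the base axis. Payload 8.1 kg.
Tool frame: the origin (TCP) lies at the very end of the fingers, on their centre line; the grasp point (between the pads) lies 19 mm behind it (r.grip_depth is the distance from the TCP to the grasp point, in mm); z points along the fingers, y is the direction in which the jaws open and shut (so a half turn about z gives the same grasp; the last joint's range is limited). The gripper opens to 85 mm and grips with 20 to 120 N. Pads are 22 mm wide; open, the fingers measure 114 mm over their backs; the gripper's body (76 mm by 85 mm) begins 54 mm behind the grasp point. The pads swing forward as they close: fully open they stand 13 mm farther back than shut.
Start: joints at [-70.841, 7.471, 85.268, -0, 87.261, -4.893], TCP at [244.567, -547.898, 231.292] pointing down, gripper open.
Joint ranges: [-169.43, 169.43], [-51.17, 129.36], [1.28, 143.12], [-76.62, 256.62], [0, 156.53], [-152.29, 152.29]. Speed limits (degrees/s): [136.94, 136.94, 159.86, 180, 180, 180].

### API

Orientations are given as [roll, pitch, yaw] about the fixed x, y, z axes, in that order (R = Rz(yaw) Ry(pitch) Rx(roll)).
In Python, from bench import status, viewer, hand_in, r gives the robot as it stands.
- The arm moves only by the shell command python3 -m crank 'ROWS' [OPENING] [FORCE]. ROWS is a JSON object of lists of equal length, an entry for each row: "slide": the shift along the tool's x, y, z in m, a list of three; "twist": the turn about the tool's z in rad. A call has 1 to 8 rows; each row shifts and turns the commanded pose from where the row before left it, along the tool's axes as they then stand; what a row does not reach is not made up. A row lasts 1/10 s, in which the tool goes at most 50 mm and 8.59 degrees, less where a joint would pass 70% of its speed; a pose out of reach is approached as far as the arm can. A call with a gripper value outside its range is refused whole. OPENING is the closure, from 0 (fully open) to 1 (shut), set as the call begins (- or left out, the last holds). The fingers move at their own pace and stop on an object; FORCE is the grip in N (left out, the last holds). Time passes only in rows, so rows that do not move let the fingers close. It gives the time, the measured TCP pose, the force and the opening at its end, in the units of the state.
- status.sense(): the state, without advancing time (a new reading comes with each control period).
- viewer.snapshot(name): name is "side" or "top" or "wrist"; returns a dict with "img" (420x560x3 uint8, red, green, blue), "fx", "fy", "cx", "cy" (pixels), "k1" (the pictures are not rectified: a ray, as slopes to the right and down, at radius r is drawn at 1 + k1 r^2 times it, then the intrinsics apply), "R" (3x3) and "t" (3): a world point X has camera coordinates R X + t; the wrist camera has in their place "hand_eye" (4x4, takes a point from camera to tool coordinates, whose origin is the TCP and whose axes are the flange's). Camera axes: x right, y down, z forward; pixel columns grow to the right and rows downward; lengths in mm; the calibration is good to about 2 mm. A picture is of the moment at which its call begins: read the wrist's pose just before it. There is no depth.
- hand_in(): hands the job in, once; it reports no verdict.
The state is a dict: "time": time; "joint_pos": joint angles; "qd": joint speeds; "joint_efforts": joint torques, N m; "tool_pos": TCP position; "tcp_rot": TCP orientation; "ft_force": force on the tool from outside, world axes, zero at the start; "wrist_torque": the same for the moment, N m; "finger_gap": finger opening in mm.
Only numpy, scipy, OpenCV 4.12 (cv2) and the standard library are available. Lean on these libraries where they do the work, as an engineer would, in place of code of your own. Each camera call takes 0.05 s, during which the arm holds its last target.

### The job

Square up the untidy pile of three folded-flat gift boxes: push it along the bench with your fingertips into the corner of the batten stop, long sides along the long batten, until all three boxes lie one on another with their edges flush against both battens. Only push the boxes, never lift or tip them, and leave the glue gun, the tape roll and the knife where they are. Finish with the hand clear of everything.

Things in the scene. Friction and masses are not known exactly. Their poses are not given: they have to be found in the camera images.
- stop: Fixed L-shaped corner stop of two brown wooden battens, 45 mm wide and high, screwed to the bench at the far left of the work. Origin: inner corner at bench level. Long batten's inner face is the plane x = 0, 360 mm from the corner towards -y; short batten's is y = 0, 220 mm towards -x. The pile goes in the quarter x < 0, y < 0; flush, each box's origin is at x -60, y -90 mm, axes parallel
- flat1: lowest of the pile of three identical folded-flat gift boxes (brown board, white and blue top), on the bench: 120 mm along x, 180 mm along y, 12 mm thick; origin: centre of its underside; 0.08 kg, slides freely. The pile starts short of both battens, turned up to 0.22 rad from the stop's axes. A finger must reach down within a few mm of the bench to push all three; a tapered tip may miss the lowest
- flat2: middle box of the pile: 120 mm along x, 180 mm along y, 12 mm thick; origin: centre of its underside; 0.08 kg, slides freely. Starts up to 14 mm each way and 0.12 rad out of line with the lowest
- flat3: topmost box, its top 36 mm above the bench: 120 mm along x, 180 mm along y, 12 mm thick; origin: centre of its underside; 0.08 kg, slides freely. Starts up to 14 mm each way and 0.12 rad out of line with the lowest
- gluegun: green cordless hot-glue gun lying on its side on the robot's left, 34 mm thick; barrel along its x from -105 to +106 mm, grip and battery foot out to 125 mm on its -y side; origin under the barrel at bench level; leave it alone
- tape: roll of packing tape lying flat on the robot's right, 100 mm across, 48 mm high; origin at the centre of its underside; leave it alone
- knife: black snap-off utility knife, closed, lying flat on the near right; 160 mm long along its x, 24 mm wide, 20 mm high; origin at the centre of its underside; leave it alone

How it is judged:
By the outcome, as a careful person would: the job done as asked, in the order asked, and still so for the second after the job is handed in, with the robot touching nothing.
It also fails if it takes over 45 s, if anything falls off the work surface, if the arm or the gripper's body presses on something with over 40 N, if the wrist force passes 120 N, or if a joint passes its speed limit or range.

## Working session

There is one attempt and no reset: what is moved stays moved. The work goes in short steps, Python scripts to look and compute and a shell command to move; the robot and the scene stay as the last step left them, time stands still between calls to the robot, and variables do not carry over. Pictures are saved under pics/ and viewed, and the job is handed in when it is done.

```bash
ls; mkdir -p pics; python3 - <<'E'
from bench import status, viewer, r
import cv2
print(status.sense())
for n in ("side","top","wrist"):
    s=viewer.snapshot(n); cv2.imwrite(f"pics/{n}0.png",s["img"][:,:,::-1])
    print(n,{k:v for k,v in s.items() if k!="img"})
E
```

```text
pics
{'time': 0.0, 'joint_pos': array([-7.08397731e+01,  7.51620819e+00,  8.53294544e+01,  2.27967108e-04,
        8.72607930e+01, -4.89357051e+00]), 'qd': array([-0.03146438, -0.04006998, -0.01985161,  0.07670335, -0.01105806,
        0.07236367]), 'joint_efforts': array([ 1.02787017e-03, -5.69402039e+01, -5.00548768e+01,  6.58815270e-05,
        1.51193870e-02, -3.05209042e-06]), 'tool_pos': array([ 244.3931962 , -547.37178831,  230.23127817]), 'tcp_rot': array([-1.79893952e+02, -9.30805428e-03,  2.40537777e+01]), 'ft_force': array([ 0.19740665, -0.5641757 ,  0.33177773]), 'wrist_torque': array([-0.0120738 , -0.01413722, -0.00243887]), 'finger_gap': 85.44393772998671}
side {'fx': 543.4575566801649, 'fy': 543.4575566801649, 'cx': 269.00728710750946, 'cy': 219.29550633592945, 'k1': 0.03477089296367461, 'R': array([[-0.99267387, -0.11922737, -0.01958125],
       [-0.06920103,  0.69387697, -0.71676074],
       [ 0.09904447, -0.71015462, -0.69704419]]), 't': array([ 483.91504514,   75.12901469, 1404.78410423])}
top {'fx': 486.4486643157203, 'fy': 486.4486643157203, 'cx': 276.92553967751144, 'cy': 212.98912759885178, 'k1': -0.16411526536091367, 'R': array([[-0.00350533, -0.9997317 ,  0.02289629],
       [-0.99710141,  0.00175406, -0.07606383],
       [ 0.07600326, -0.02309655, -0.99684003]]), 't': array([ -13.60476582,  477.79951948, 1305.1447379 ])}
wrist {'fx': 363.79329826482723, 'fy': 363.79329826482723, 'cx': 275.80322129648397, 'cy': 212.55209697669375, 'k1': -0.04801671590330287, 'hand_eye': array([[-6.29869524e-04, -9.62217683e-01, -2.72280615e-01,
         6.98486476e+01],
       [ 9.99997513e-01, -1.18866200e-03,  1.88733096e-03,
         9.32047564e-01],
       [-2.13967285e-03, -2.72278749e-01,  9.62216038e-01,
        -1.43386876e+02],
       [ 0.00000000e+00,  0.00000000e+00,  0.00000000e+00,
         1.00000000e+00]])}
```

View pics/top0.png

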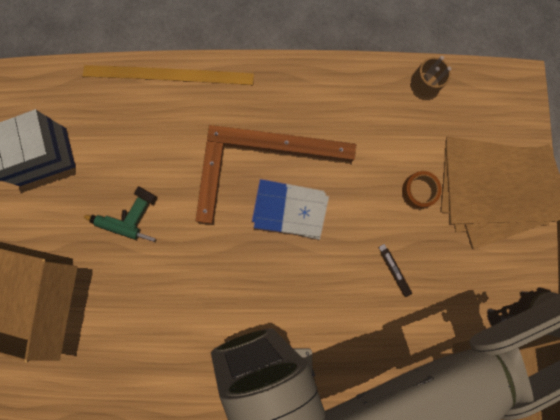

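View pics/side0.png

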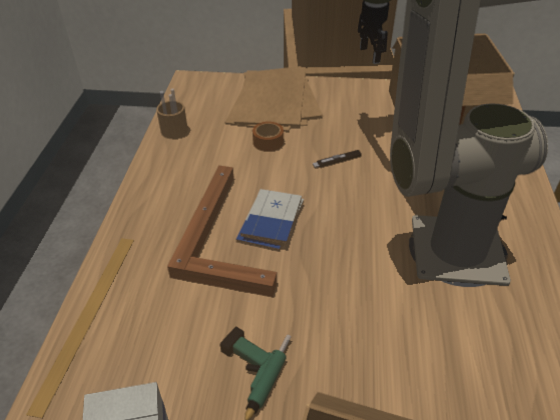

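View pics/wrist0.png

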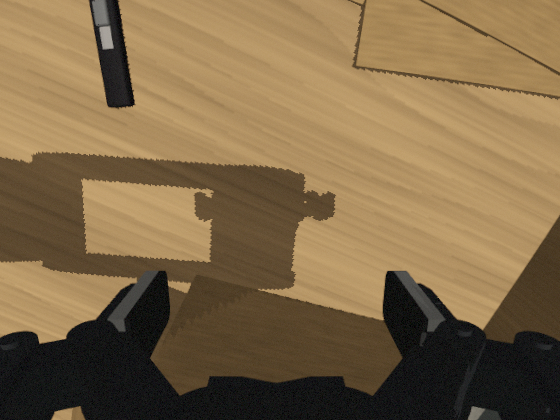

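```bash
cat > h.py <<'E'
import numpy as np, cv2
from bench import status, viewer, r
def ray(s,uv):
    uv=np.atleast_2d(np.array(uv,float))
    d=np.c_[(uv[:,0]-s["cx"])/s["fx"],(uv[:,1]-s["cy"])/s["fy"]]
    u=d.copy()
    for _ in range(30): u=d/(1+s["k1"]*(u**2).sum(1,keepdims=True))
    v=np.c_[u,np.ones(len(u))]
    if "R" in s: R=s["R"].T; c=-R@s["t"]
    else: R=s["Rw"]; c=s["cw"]
    return c,(v@R.T)
def plane(s,uv,z):
    c,d=ray(s,uv); return c+d*((z-c[2])/d[:,2])[:,None]
def proj(s,X):
    X=np.atleast_2d(np.array(X,float))
    if "R" in s: p=X@s["R"].T+s["t"]
    else: p=(X-s["cw"])@s["Rw"]
    q=p[:,:2]/p[:,2:]; q=q*(1+s["k1"]*(q**2).sum(1,keepdims=True))
    return q*[s["fx"],s["fy"]]+[s["cx"],s["cy"]]
def snap(n):
    st=status.sense(); s=viewer.snapshot(n)
    if n=="wrist":
        from scipy.spatial.transform import Rotation as Ro
        T=Ro.from_euler("xyz",st["tcp_rot"],degrees=True).as_matrix()
        H=s["hand_eye"]; s["Rw"]=T@H[:3,:3]; s["cw"]=T@H[:3,3]+st["tool_pos"]
    return s
def crop(s,name,x0,y0,x1,y1,k):
    im=cv2.resize(s["img"][y0:y1,x0:x1,::-1],None,fx=k,fy=k,interpolation=cv2.INTER_CUBIC); cv2.imwrite("pics/"+name,im)
E
python3 - <<'E'
from h import *
s=snap("top"); crop(s,"topc.png",190,110,370,250,4)
s=snap("side"); crop(s,"sidec.png",160,155,320,300,4)
import pickle
E
```

```text
(no output)
```

View pics/topc.png

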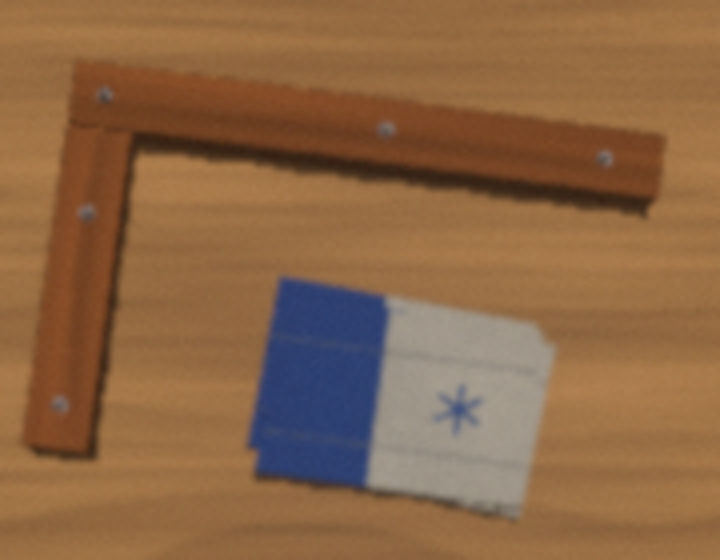

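View pics/sidec.png

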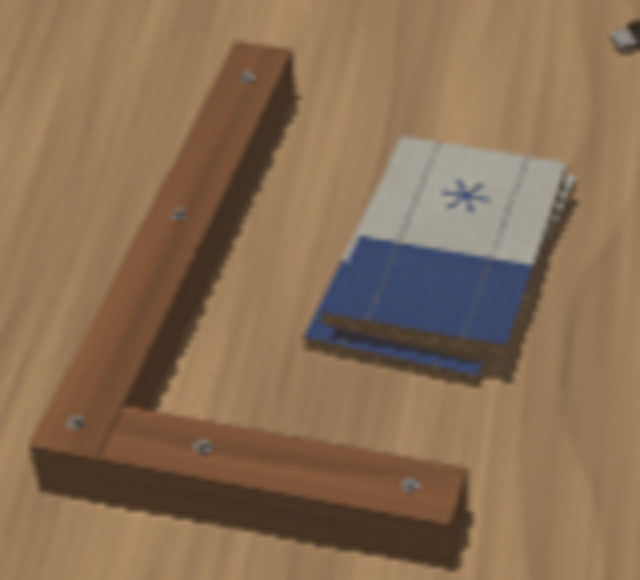

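```bash
python3 - <<'E'
from h import *
s=snap("top"); im=s["img"]
hsv=cv2.cvtColor(im,cv2.COLOR_RGB2HSV)
for p in [(250,137),(300,145),(205,190),(230,160),(250,147),(265,200),(300,195)]: print(p,im[p[1],p[0]],hsv[p[1],p[0]])
c=plane(s,[(223,143.25),(353.75,159.5),(214,221.75)],45); print(c.round(1))
a=c[1]-c[0]; b=c[2]-c[0]; print(np.hypot(*a[:2]),np.hypot(*b[:2]),np.degrees(np.arctan2(-a[0],-a[1]))*-1,np.degrees(np.arctan2(b[1],-b[0])))
w=snap("side")
print("side proj", ((proj(w,c)-[160,155])*4).round(0))
E
```

```text
(250, 137) [119  68  34] [ 12 182 119]
(300, 145) [108  64  33] [ 12 177 108]
(205, 190) [135  76  39] [ 12 181 135]
(230, 160) [165 118  70] [ 15 147 165]
(250, 147) [58 37 22] [ 12 158  58]
(265, 200) [ 43  61 111] [112 156 111]
(300, 195) [161 153 137] [ 20  38 161]
[[ 665.1  130.9   45. ]
 [ 621.  -223.4   45. ]
 [ 452.6  153.4   45. ]]
357.0280920634899 213.60019049904486 -7.085394605881696 6.038131362700244
side proj [[125. 399.]
 [290.  45.]
 [462. 453.]]
```

```bash
python3 - <<'E'
from h import *
for n in ("top","side"):
    s=snap(n); im=cv2.GaussianBlur(s["img"],(3,3),0).astype(float)
    G=im.sum(2)
    # lines by subpixel: sample points along approx inner top edges, gradient of R/B ratio & brightness
    C=np.array([665.1,130.9]);A=np.array([621,-223.4]);B=np.array([452.6,153.4])
    for nm,P,Q,nrm in (("long",C,A,None),("short",C,B,None)):
        t=(Q-P)/np.linalg.norm(Q-P); m=np.array([-t[1],t[0]])
        if m@(np.array([500,-50])-P)<0: m=-m
        L=np.linalg.norm(Q-P); pts=[]
        for d in np.arange(25,L-10,8):
            o=np.arange(-14,14,0.5)
            W=np.c_[P+t*d+o[:,None]*m,np.full(len(o),45)]
            q=proj(s,W).astype(np.float32)
            v=cv2.remap(G.astype(np.float32),q[:,0].reshape(-1,1),q[:,1].reshape(-1,1),cv2.INTER_LINEAR).ravel()
            g=np.gradient(cv2.GaussianBlur(v.reshape(-1,1),(1,9),0).ravel())
            k=np.argmin(g) if n=="top" else np.argmin(g)
            # top->shadow face = drop
            pts.append([d,o[k],g[k]])
        pts=np.array(pts); 
        med=np.median(pts[:,1]); ok=abs(pts[:,1]-med)<6
        f=np.polyfit(pts[ok,0],pts[ok,1],1)
        p0=P+m*f[1]; dirv=t+m*f[0]; print(n,nm,ok.sum(),len(ok),f.round(4),p0.round(1),np.degrees(np.arctan2(dirv[1],dirv[0])).round(2), pts[:,1])
E
```

```text
top long 41 41 [ 0.004  -2.7087] [667.8 130.6] -97.33 [-2.5 -3.  -2.  -2.5 -3.  -2.5 -2.5 -3.  -2.  -2.5 -1.5 -2.  -3.  -2.
 -2.5 -1.5 -2.  -2.5 -1.5 -2.  -2.5 -1.5 -2.  -1.  -1.5 -2.  -3.  -1.5
 -1.5 -1.  -2.  -0.5 -1.5 -2.  -2.5 -1.5 -2.  -1.  -2.  -0.5 -1.5]
top short 23 23 [-0.0246 -3.1937] [665.4 134.1] 172.54 [-4.  -4.5 -4.5 -4.  -4.  -5.  -5.  -5.5 -5.  -6.  -5.5 -5.  -6.5 -6.
 -7.  -6.5 -7.5 -7.  -7.  -8.  -7.5 -8.5 -8. ]
side long 41 41 [ 0.0041 -0.983 ] [666.1 130.8] -97.33 [-0.5 -1.  -1.  -1.  -1.  -1.  -1.  -0.5 -1.  -1.  -1.  -0.5 -1.  -0.5
 -0.5 -0.5  0.   0.   0.   0.   0.   0.5  0.5  0.5 -0.5  0.   0.   0.
  0.5  0.5  0.5  1.   0.5  0.   0.5  0.5  1.   1.   0.  -0.5 -2.5]
side short 21 23 [-0.0153  8.4278] [664.2 122.5] 173.08 [11.5 11.5  7.   4.5  6.   4.5  5.5 10.5  5.5  4.   7.   4.5 13.5 12.
  5.5 10.  10.5  8.5  5.5 11.   3.   1.5  3.5]
```

```bash
python3 - <<'E'
from h import *
s=snap("side"); crop(s,"s2.png",228,180,310,255,9)
t=snap("top"); crop(t,"t2.png",245,172,335,245,8)
th=np.radians(-7.4); ex=np.array([np.cos(th),np.sin(th)]); ey=np.array([-ex[1],ex[0]]); C=np.array([667,134.5])
c=np.array([(405,137),(568,160),(505,340),(325,318)])/4+[160,155]
P=plane(s,c,36); print(P.round(1)); print(np.diff(np.r_[P,P[:1]],axis=0).round(1))
print("in top crop t2",((proj(t,P)-[245,172])*8).round())
print("stop frame", np.c_[(P[:,:2]-C)@ex,(P[:,:2]-C)@ey].round(1))
E
```

```text
[[ 525.7 -140.7   36. ]
 [ 409.7 -127.5   36. ]
 [ 436.6   48.7   36. ]
 [ 554.2   40.8   36. ]]
[[-116.    13.1    0. ]
 [  26.8  176.2    0. ]
 [ 117.6   -7.8    0. ]
 [ -28.5 -181.5   -0. ]]
in top crop t2 [[628. 182.]
 [593. 526.]
 [ 67. 447.]
 [ 91.  98.]]
stop frame [[-104.7 -291.1]
 [-221.4 -293. ]
 [-217.5 -114.8]
 [ -99.8 -107.4]]
```

View pics/s2.png

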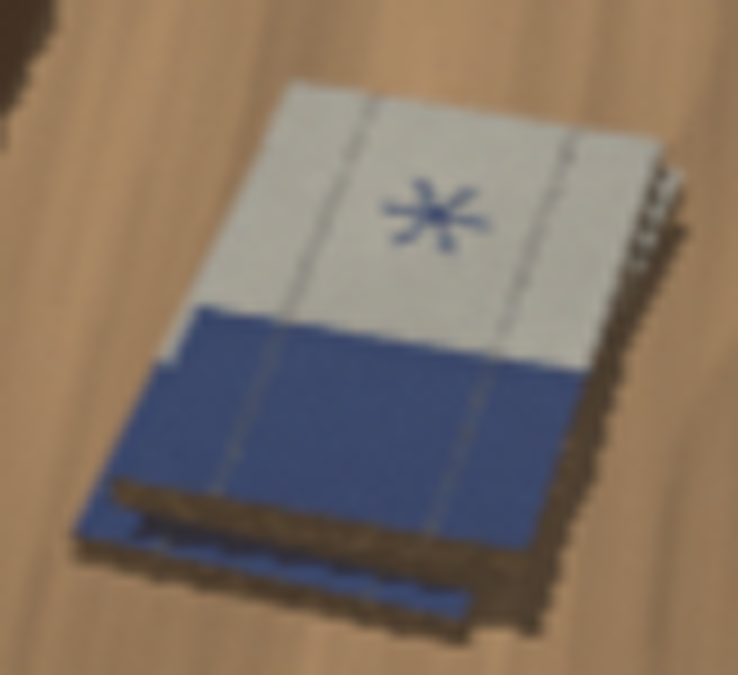

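View pics/t2.png

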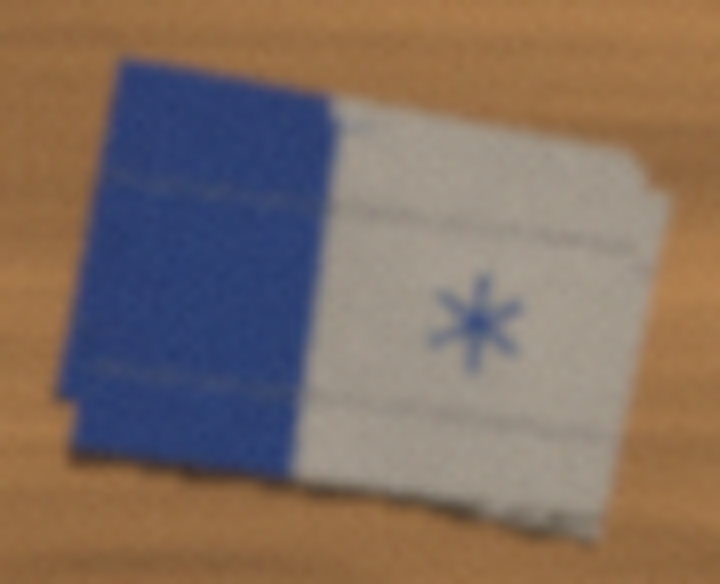

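```bash
python3 -m crank '{"slide":[[0,0,0],[0,0,0],[0,0,0],[0,0,0]],"twist":[0.14,0.14,0.14,0.13]}' 0.3; python3 -m crank '{"slide":[[0.01,-0.04,0],[0.01,-0.04,0],[0.01,-0.04,0],[0.01,-0.04,0],[0.01,-0.04,0],[0.01,-0.04,0],[0.01,-0.04,0],[0.01,-0.04,0]],"twist":[0,0,0,0,0,0,0,0]}'
cat >> h.py <<'E'
th=np.radians(-7.4); ex=np.array([np.cos(th),np.sin(th)]); ey=np.array([-ex[1],ex[0]]); C=np.array([667,134.5])
def rep():
    st=status.sense(); d=st["tool_pos"][:2]-C
    print("t",st["time"],"stop xy",(d@ex).round(1),(d@ey).round(1),"z",st["tool_pos"][2].round(1),"rot",st["tcp_rot"].round(2),"F",st["ft_force"].round(1),"Fstop",(st["ft_force"][:2]@ex).round(1),(st["ft_force"][:2]@ey).round(1),"gap",round(st["finger_gap"],1))
E
python3 -c "
from h import *
rep()"
```

```text
time: 0.95
tool_pos: [244.6, -547.9, 231.3]
tcp_rot: [180.0, 0.0, -7.8]
ft_force: [0.3, 0.1, -0.5]
finger_gap: 60.1
time: 1.75
tool_pos: [365.8, -239.5, 231.5]
tcp_rot: [180.0, -0.0, -7.5]
ft_force: [1.0, -0.0, 0.8]
finger_gap: 59.6
t 1.75 stop xy -250.5 -409.7 z 231.5 rot [ 1.7998e+02 -4.0000e-02 -7.4800e+00] F [ 1.  -0.   0.8] Fstop 1.0 0.1 gap 59.6
```

```bash
python3 -m crank '{"slide":[[0,-0.04,0],[0,-0.04,0],[0,-0.04,0.01],[0,-0.04,0.02],[0,-0.04,0.03],[0,-0.01,0.03],[0,0,0.03],[0,0,0.03]],"twist":[0,0,0,0,0,0,0,0]}'; python3 - <<'E'
from h import *
rep()
s=snap("wrist"); crop(s,"w1.png",0,0,560,420,1)
t=snap("top"); crop(t,"t3.png",190,110,370,290,3)
E
```

```text
time: 2.55
tool_pos: [392.9, -32.1, 80.5]
tcp_rot: [180.0, -0.1, -7.4]
ft_force: [-0.3, -0.3, 0.4]
finger_gap: 59.8
t 2.55 stop xy -250.3 -200.5 z 80.5 rot [ 1.7999e+02 -7.0000e-02 -7.3600e+00] F [-0.3 -0.3  0.4] Fstop -0.2 -0.4 gap 59.8
```

View pics/w1.png

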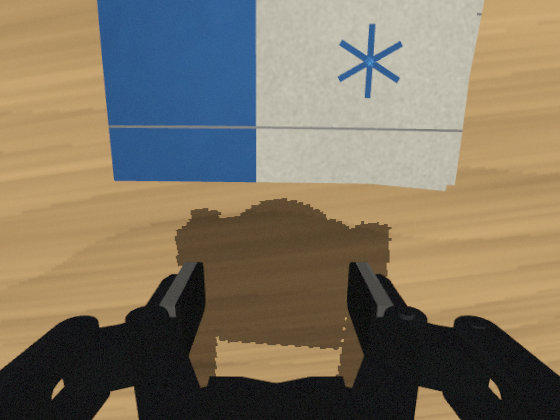

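View pics/t3.png

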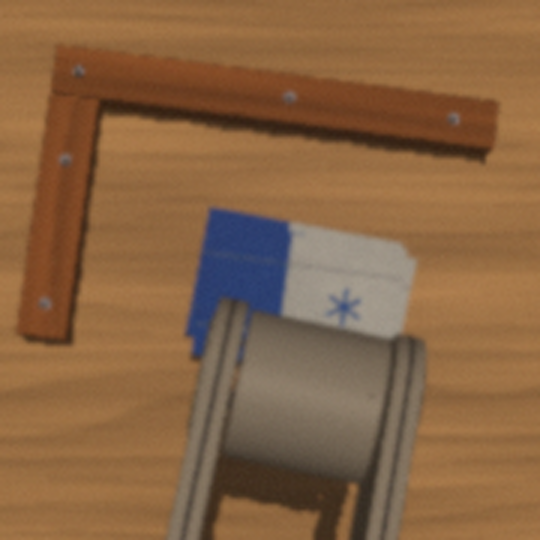

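```bash
python3 -m crank '{"slide":[[0,0,0.025],[0,0,0.025],[0,0,0.015],[0,0,0.007],[0,0,0.003]],"twist":[0,0,0,0,0]}'; python3 -m crank '{"slide":[[0,0,0.002],[0,0,0.002]],"twist":[0,0]}';  python3 -c "
from h import *
rep()"
```

```text
time: 3.15
tool_pos: [393.3, -33.0, 7.0]
tcp_rot: [180.0, -0.0, -7.5]
ft_force: [0.2, -0.4, 0.4]
finger_gap: 59.9
time: 3.35
tool_pos: [393.8, -33.0, 3.4]
tcp_rot: [180.0, -0.1, -7.5]
ft_force: [-0.6, -0.8, -0.3]
finger_gap: 59.6
t 3.35 stop xy -249.4 -201.3 z 3.4 rot [ 1.7999e+02 -1.1000e-01 -7.4600e+00] F [-0.6 -0.8 -0.3] Fstop -0.5 -0.8 gap 59.6
```

Feel for the bench, one small step at a time.

```bash
for i in 1 2 ; do python3 -m crank '{"slide":[[0,0,0.0015],[0,0,0]],"twist":[0,0]}' | grep -E "tool_pos|ft_f"; done; python3 - <<'E'
from h import *
s=snap("wrist"); crop(s,"w2.png",0,0,560,420,1)
E
```

```text
tool_pos: [392.9, -32.8, 1.1]
ft_force: [0.4, -0.5, -0.4]
tool_pos: [392.7, -32.8, -0.7]
ft_force: [-1.1, 0.6, -0.3]
```

View pics/w2.png

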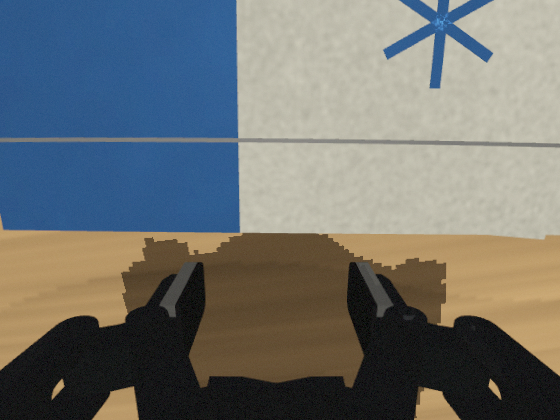

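```bash
for i in 1 2 3; do python3 -m crank '{"slide":[[0,0,0.0015],[0,0,0]],"twist":[0,0]}' | grep -E "tool_pos|ft_f"; done
```

```text
tool_pos: [392.6, -32.7, -2.4]
ft_force: [-0.4, -0.0, -0.0]
tool_pos: [392.5, -32.8, -3.9]
ft_force: [0.8, -0.5, -0.4]
tool_pos: [392.8, -32.8, -5.0]
ft_force: [-1.4, -0.1, 4.7]
```

```bash
python3 -m crank '{"slide":[[0,0,-0.002],[0.01,0,0],[0.01,0,0],[0.01,0,0],[0.01,0,0],[0.01,0,0],[0.01,0,0],[0.01,0,0]],"twist":[0,0,0,0,0,0,0,0]}'; python3 -m crank '{"slide":[[0.01,0,0],[0.005,0,0],[0.005,0,0]],"twist":[0,0,0]}'; python3 - <<'E'
from h import *
rep()
s=snap("wrist"); crop(s,"w3.png",0,0,560,420,1)
s=snap("side"); crop(s,"s3.png",160,155,320,300,4)
E
```

```text
time: 5.2
tool_pos: [462.8, -41.9, -3.3]
tcp_rot: [-180.0, 0.0, -7.5]
ft_force: [-1.2, -0.1, 1.1]
finger_gap: 60.0
time: 5.5
tool_pos: [482.3, -44.5, -3.3]
tcp_rot: [-180.0, 0.0, -7.5]
ft_force: [-1.8, 0.2, 1.2]
finger_gap: 59.7
t 5.5 stop xy -160.1 -201.3 z -3.3 rot [-1.80e+02  2.00e-02 -7.46e+00] F [-1.8  0.2  1.2] Fstop -1.8 -0.0 gap 59.7
```

View pics/w3.png

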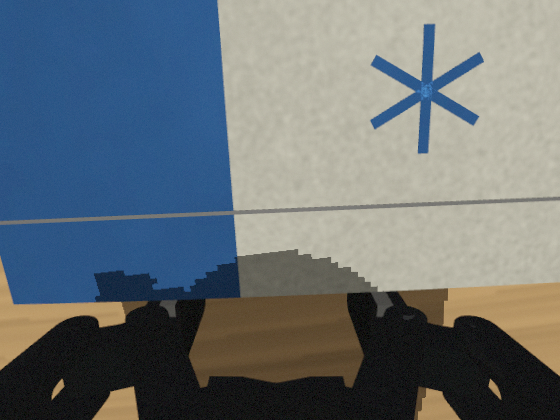

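View pics/s3.png

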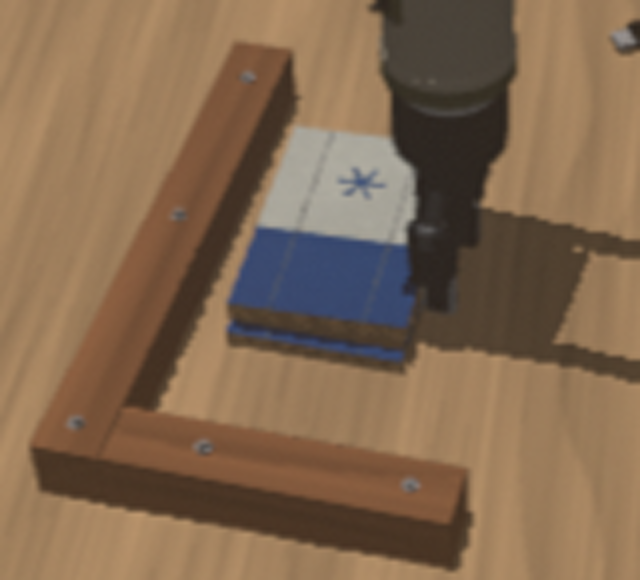

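```bash
python3 -m crank '{"slide":[[0.007,0,0],[0.007,0,0],[0.007,0,0],[0.003,0,0]],"twist":[0,0,0,0]}'; for i in 1 2 3; do python3 -m crank '{"slide":[[0.002,0,0],[0,0,0]],"twist":[0,0]}' | grep -E "tool_pos|ft_f"; python3 -c "
from h import *
rep()"; done
```

```text
time: 6.0
tool_pos: [506.7, -47.7, -3.0]
tcp_rot: [180.0, -0.0, -7.5]
ft_force: [-2.3, 0.1, 0.8]
finger_gap: 59.9
tool_pos: [508.1, -47.9, -3.2]
ft_force: [-0.4, -0.2, -0.9]
t 6.2 stop xy -134.1 -201.3 z -3.2 rot [ 1.80e+02 -2.00e-02 -7.46e+00] F [-0.4 -0.2 -0.9] Fstop -0.4 -0.2 gap 60.0
tool_pos: [509.7, -48.1, -3.2]
ft_force: [-0.7, -0.9, -0.0]
t 6.4 stop xy -132.4 -201.3 z -3.2 rot [-180.     -0.     -7.46] F [-0.7 -0.9 -0. ] Fstop -0.6 -1.0 gap 59.9
tool_pos: [511.6, -48.4, -3.3]
ft_force: [-1.5, -0.5, -0.7]
t 6.6 stop xy -130.5 -201.4 z -3.3 rot [ 1.80e+02  1.00e-02 -7.46e+00] F [-1.5 -0.5 -0.7] Fstop -1.4 -0.7 gap 59.8
```

```bash
for i in 1 2 3; do python3 -m crank '{"slide":[[0.002,0,0],[0,0,0]],"twist":[0,0]}' | grep -E "tool_poz"; python3 -c "
from h import *
rep()"; done;  python3 - <<'E'
from h import *
s=snap("wrist"); crop(s,"w4.png",0,0,560,420,1)
s=snap("side"); crop(s,"s4.png",160,155,320,300,4)
E
```

```text
t 6.8 stop xy -130.3 -201.3 z -3.8 rot [-180.      0.23   -7.44] F [-9.   1.4  5.5] Fstop -9.1 0.3 gap 59.7
t 7.0 stop xy -130.3 -201.2 z -4.5 rot [-179.99    0.47   -7.44] F [-17.3   2.    9.1] Fstop -17.4 -0.2 gap 59.8
t 7.2 stop xy -130.4 -201.1 z -4.9 rot [-179.99    0.73   -7.43] F [-26.6   3.4  17.5] Fstop -26.8 -0.0 gap 59.8
```

View pics/w4.png

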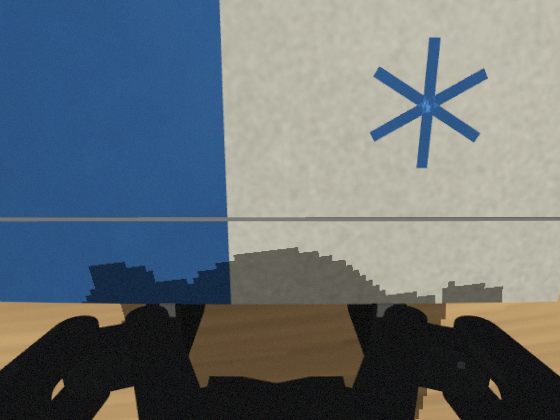

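View pics/s4.png

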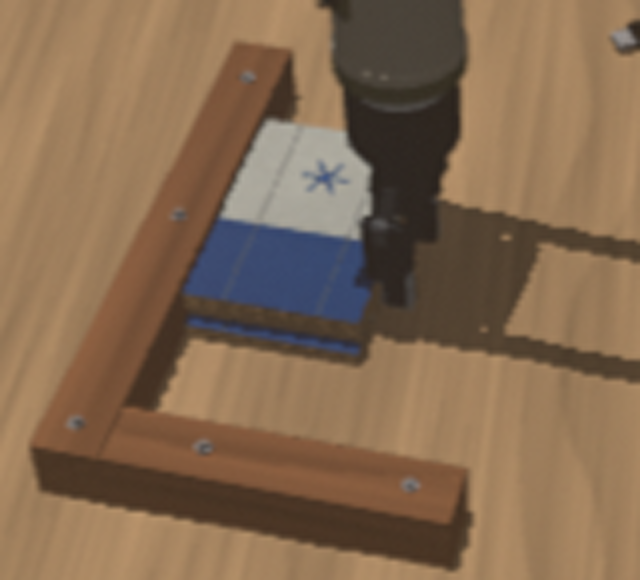

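```bash
python3 -m crank '{"slide":[[-0.008,0,0],[-0.012,0,0],[-0.015,0,-0.01],[0,0,-0.03],[0,0,-0.04],[0,0.02,-0.03],[0.02,0.03,0],[0.03,0.03,0]],"twist":[0,0,0,0,0,0,0,0]}'; python3 -m crank '{"slide":[[0.03,0.03,0],[0.02,0.02,0],[0,0,0],[0,0,0],[0,0,0],[0,0,0],[0,0,0],[0,0,0]],"twist":[0,0,-0.14,-0.14,-0.14,-0.14,-0.14,-0.14]}';  python3 -m crank '{"slide":[[0,0,0],[0,0,0],[0,0,0],[0,0,0],[0,0,0],[0,0,0],[0,0,0]],"twist":[-0.14,-0.14,-0.14,-0.14,-0.14,-0.03,0]}'; python3 -c "
from h import *
rep()
s=snap('top'); crop(s,'t5.png',190,110,370,290,3)
s=snap('wrist'); crop(s,'w5.png',0,0,560,420,1)"
```

```text
time: 8.1
tool_pos: [523.7, -131.5, 109.3]
tcp_rot: [179.9, -0.3, -7.4]
ft_force: [0.1, 0.7, 0.7]
finger_gap: 59.8
time: 8.9
tool_pos: [565.6, -186.7, 107.0]
tcp_rot: [179.9, -0.0, 41.0]
ft_force: [-0.1, -1.1, -0.5]
finger_gap: 59.6
time: 9.6
tool_pos: [565.4, -186.6, 106.9]
tcp_rot: [180.0, 0.0, 82.4]
ft_force: [0.4, -0.4, -1.2]
finger_gap: 59.8
t 9.6 stop xy -59.4 -331.5 z 106.9 rot [1.7996e+02 1.0000e-02 8.2360e+01] F [ 0.4 -0.4 -1.2] Fstop 0.4 -0.4 gap 59.8
```

View pics/t5.png

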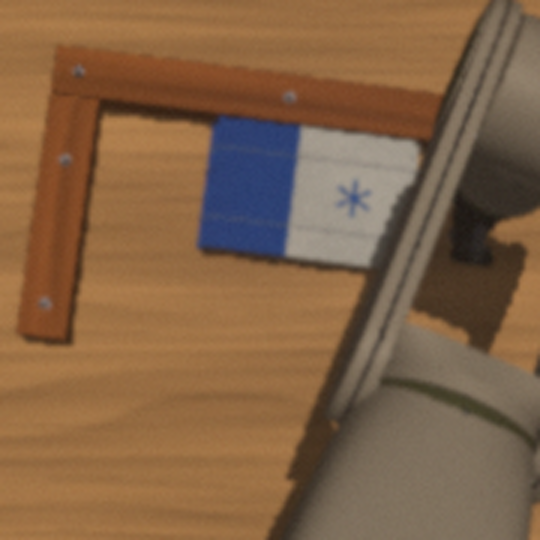

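View pics/w5.png

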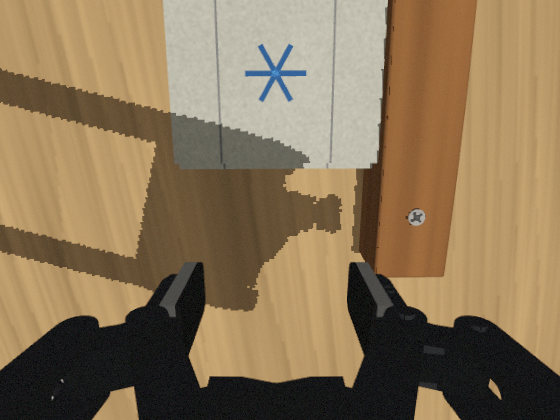

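```bash
python3 -m crank '{"slide":[[0,-0.008,0.02],[0,0,0.03],[0,0,0.03],[0,0,0.02],[0,0,0.005],[0,0,0.003]],"twist":[-0.004,0,0,0,0,0]}'; python3 -c "
from h import *
rep()
s=snap('wrist'); crop(s,'w6.png',0,0,560,420,1)
s=snap('side'); crop(s,'s6.png',160,115,340,300,3)"
```

```text
time: 10.3
tool_pos: [557.1, -185.3, -1.5]
tcp_rot: [-180.0, -0.0, 82.6]
ft_force: [0.6, 0.3, -0.3]
finger_gap: 59.7
t 10.3 stop xy -67.8 -331.3 z -1.5 rot [-1.7996e+02 -1.0000e-02  8.2650e+01] F [ 0.6  0.3 -0.3] Fstop 0.6 0.4 gap 59.7
```

View pics/w6.png

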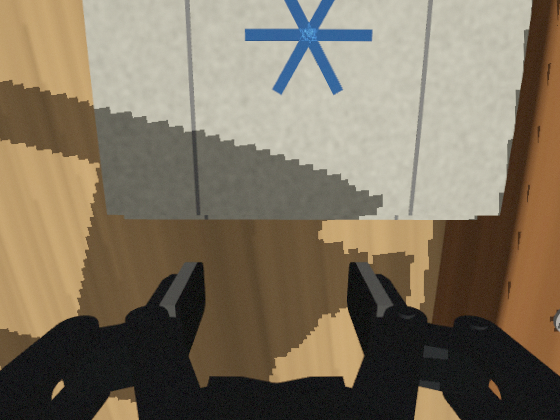

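View pics/s6.png

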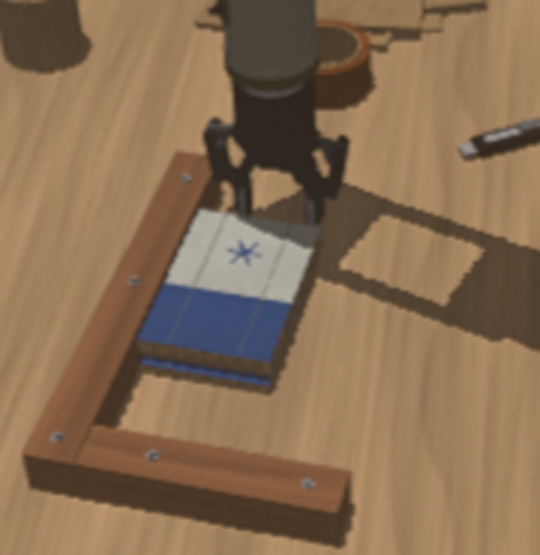

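```bash
python3 -m crank '{"slide":[[0,0,0.0018],[0.008,0,0],[0.008,0,0],[0.008,0,0],[0.008,0,0],[0.008,0,0],[0.008,0,0],[0.008,0,0]],"twist":[0,0,0,0,0,0,0,0]}';python3 -c "
from h import *
rep()"; python3 -m crank '{"slide":[[0.008,0,0],[0.008,0,0],[0.008,0,0],[0.008,0,0],[0.008,0,0],[0.008,0,0]],"twist":[0,0,0,0,0,0]}';  python3 -c "
from h import *
rep()
s=snap('wrist'); crop(s,'w7.png',0,0,560,420,1)
s=snap('side'); crop(s,'s7.png',160,115,340,300,3)"
```

```text
time: 11.2
tool_pos: [564.5, -129.3, -2.9]
tcp_rot: [180.0, 0.0, 82.7]
ft_force: [0.2, -1.9, 1.5]
finger_gap: 59.6
t 11.2 stop xy -67.7 -274.8 z -2.9 rot [1.7999e+02 1.0000e-02 8.2730e+01] F [ 0.2 -1.9  1.5] Fstop 0.5 -1.9 gap 59.6
time: 11.8
tool_pos: [570.5, -81.6, -3.1]
tcp_rot: [-180.0, -0.0, 82.7]
ft_force: [-0.1, -2.2, 1.1]
finger_gap: 59.9
t 11.8 stop xy -67.9 -226.7 z -3.1 rot [-179.99   -0.     82.72] F [-0.1 -2.2  1.1] Fstop 0.2 -2.2 gap 59.9
```

View pics/w7.png

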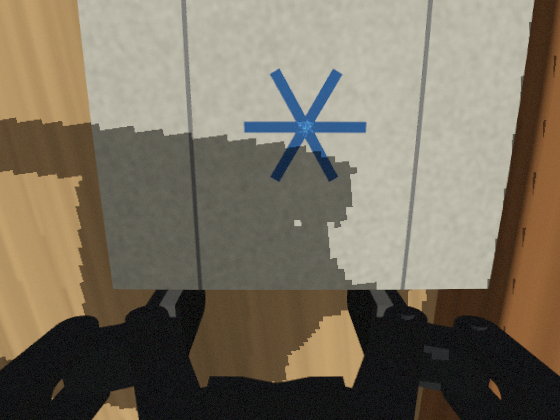

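View pics/s7.png

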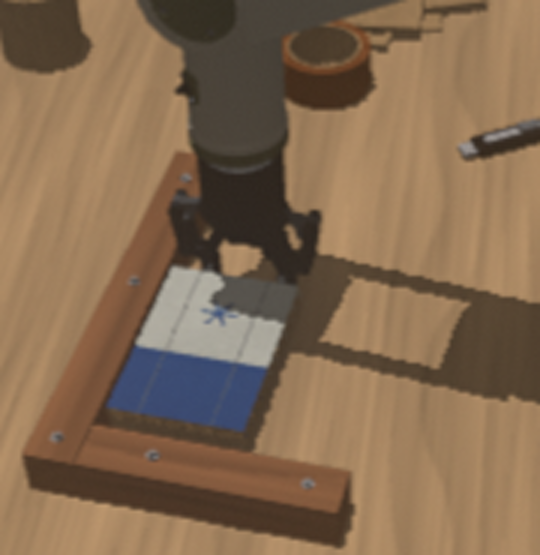

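```bash
python3 -m crank '{"slide":[[0.006,0,0],[0.006,0,0],[0.006,0,0],[0.006,0,0],[0.006,0,0],[0.002,0,0]],"twist":[0,0,0,0,0,0]}';python3 -c "
from h import *
rep()"; for i in 1 2 3; do python3 -m crank '{"slide":[[0.002,0,0],[0,0,0]],"twist":[0,0]}' >/dev/null;  python3 -c "
from h import *
rep()"; done
```

```text
time: 12.5
tool_pos: [574.5, -49.8, -3.1]
tcp_rot: [-180.0, -0.0, 82.8]
ft_force: [-0.7, -1.6, -0.5]
finger_gap: 59.5
t 12.5 stop xy -68.0 -194.7 z -3.1 rot [-1.7999e+02 -1.0000e-02  8.2750e+01] F [-0.7 -1.6 -0.5] Fstop -0.5 -1.6 gap 59.5
t 12.7 stop xy -68.0 -194.3 z -3.0 rot [-1.7998e+02  9.0000e-02  8.2730e+01] F [-1.9 -4.6 -0.5] Fstop -1.3 -4.8 gap 59.9
t 12.9 stop xy -68.0 -194.2 z -3.0 rot [-179.97    0.23   82.7 ] F [ -2.9 -13.4   0.7] Fstop -1.1 -13.7 gap 59.6
t 13.1 stop xy -68.1 -194.2 z -3.0 rot [-179.96    0.38   82.67] F [ -5.7 -23.7   1.3] Fstop -2.6 -24.3 gap 59.7
```

```bash
python3 -m crank '{"slide":[[-0.008,0,0],[-0.012,0,0],[-0.02,0,-0.01],[-0.02,0,-0.03],[-0.03,0,-0.04],[-0.03,0,-0.04],[-0.03,0,-0.04],[-0.03,0,-0.02]],"twist":[0,0,0,0,0,0,0,0]}'; python3 -c "
from h import *
rep()
s=snap('wrist'); crop(s,'w8.png',0,0,560,420,1)
s=snap('top'); crop(s,'t8.png',200,110,330,220,6)
s=snap('side'); crop(s,'s8.png',160,165,290,300,4)"
```

```text
time: 13.9
tool_pos: [553.9, -225.2, 182.0]
tcp_rot: [179.7, 0.1, 82.8]
ft_force: [0.5, -0.3, 0.3]
finger_gap: 59.4
t 13.9 stop xy -65.8 -371.3 z 182.0 rot [1.7965e+02 9.0000e-02 8.2750e+01] F [ 0.5 -0.3  0.3] Fstop 0.6 -0.2 gap 59.4
```

View pics/w8.png

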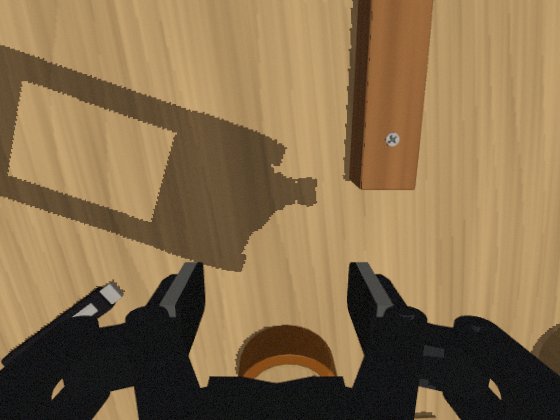

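View pics/s8.png

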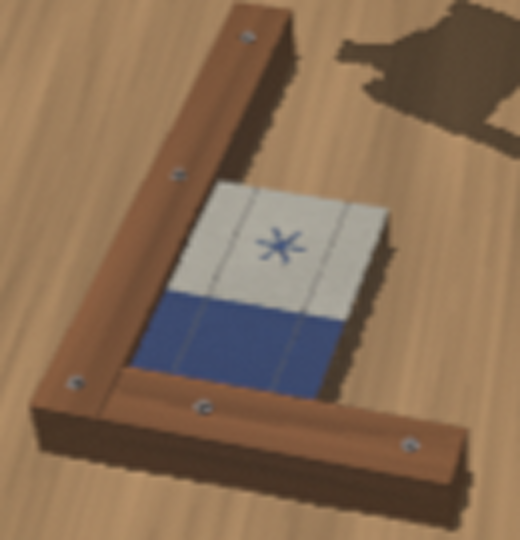

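View pics/t8.png

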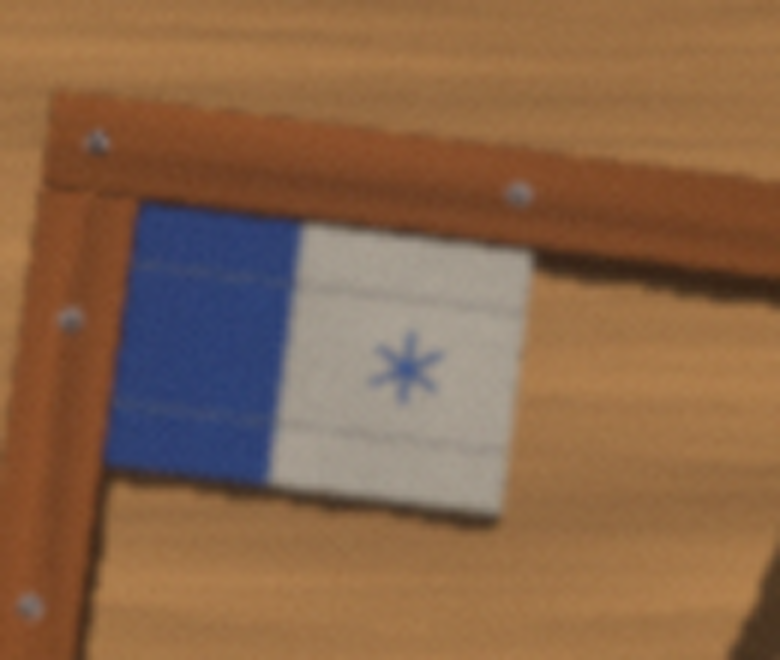

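```bash
python3 -m crank '{"slide":[[0.03,0,0.03],[0.03,0,0.03],[0,0,0.02],[0,0,0]],"twist":[0,0,0,0]}'; python3 -c "
from h import *
rep()
s=snap('wrist'); cv2.imwrite('pics/w9.png',cv2.resize(s['img'][0:220,130:430,::-1],None,fx=2.6,fy=2.6,interpolation=2))"
```

```text
time: 14.45
tool_pos: [556.5, -160.4, 91.4]
tcp_rot: [-179.5, -0.2, 82.9]
ft_force: [0.3, 0.4, -0.5]
finger_gap: 59.5
t 14.45 stop xy -71.6 -306.6 z 91.4 rot [-1.7948e+02 -1.6000e-01  8.2860e+01] F [ 0.3  0.4 -0.5] Fstop 0.2 0.5 gap 59.5
```

View pics/w9.png

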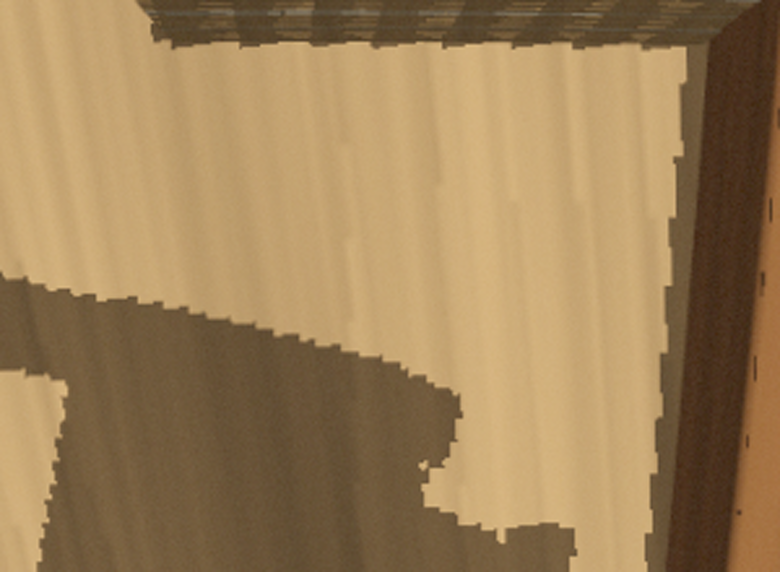

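```bash
python3 -m crank '{"slide":[[0.015,0,0],[0.01,0,0],[0,0,0]],"twist":[0,0,0]}'; python3 -c "
from h import *
rep()
s=snap('wrist'); cv2.imwrite('pics/w10.png',cv2.resize(s['img'][0:150,150:430,::-1],None,fx=2.8,fy=2.8,interpolation=2))"
```

```text
time: 14.8
tool_pos: [564.3, -137.5, 98.4]
tcp_rot: [179.9, -0.0, 82.8]
ft_force: [-0.5, 0.1, 0.3]
finger_gap: 59.8
t 14.8 stop xy -66.8 -283.0 z 98.4 rot [ 1.7988e+02 -1.0000e-02  8.2790e+01] F [-0.5  0.1  0.3] Fstop -0.5 0.0 gap 59.8
```

View pics/w10.png

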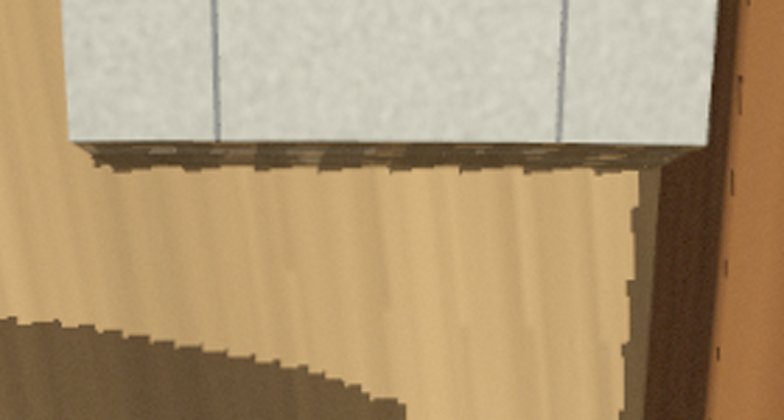

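```bash
python3 -m crank '{"slide":[[0,0,0],[0,0,0],[0,0,0],[0,0,0],[0,0,0],[0,0,0],[0,0,0],[0,0,0]],"twist":[0.14,0.14,0.14,0.14,0.14,0.14,0.14,0.14]}';  python3 -m crank '{"slide":[[0,0,0],[0,0,0],[0,0,0],[0,0,0],[-0.03,-0.04,0],[-0.03,-0.04,0],[-0.03,-0.04,0],[-0.02,-0.04,0]],"twist":[0.14,0.14,0.14,0.034,0,0,0,0]}';python3 -m crank '{"slide":[[0,-0.03,0],[0,0,0],[0,0,0]],"twist":[0,0,0]}';  python3 -c "
from h import *
rep()
s=snap('wrist'); crop(s,'w11.png',0,0,560,420,1)"
```

```text
time: 15.65
tool_pos: [563.6, -139.3, 97.7]
tcp_rot: [180.0, -0.0, 18.2]
ft_force: [-0.8, -0.8, -0.4]
finger_gap: 59.6
time: 16.45
tool_pos: [473.6, 35.1, 97.3]
tcp_rot: [180.0, -0.0, -7.5]
ft_force: [0.4, 1.4, 0.0]
finger_gap: 60.0
time: 16.75
tool_pos: [479.3, 64.1, 97.7]
tcp_rot: [180.0, -0.1, -7.4]
ft_force: [-0.1, -0.1, 0.0]
finger_gap: 60.1
t 16.75 stop xy -177.1 -94.0 z 97.7 rot [ 1.7999e+02 -8.0000e-02 -7.3600e+00] F [-0.1 -0.1  0. ] Fstop -0.1 -0.1 gap 60.1
```

View pics/w11.png

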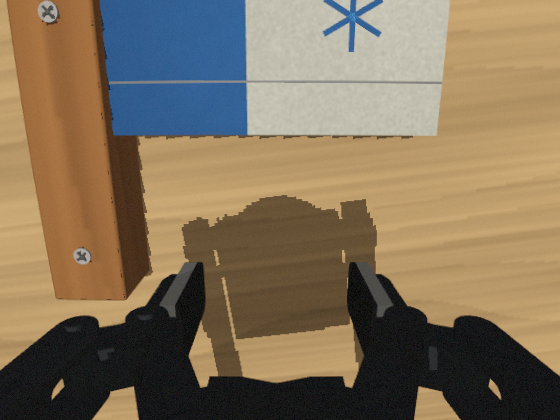

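```bash
python3 -m crank '{"slide":[[0,0,0.03],[0,0,0.03],[0,0,0.025],[0,0,0.01],[0,0,0.004],[0,0,0.001]],"twist":[0,0,0,0,0,0]}'; python3 -m crank '{"slide":[[0.01,0,0],[0.01,0,0],[0.01,0,0],[0.007,0,0],[0.005,0,0]],"twist":[0,0,0,0,0]}';python3 -c "
from h import *
rep()"; for i in 1 2 3 ; do python3 -m crank '{"slide":[[0.002,0,0],[0,0,0]],"twist":[0,0]}' >/dev/null;  python3 -c "
from h import *
rep()"; done
```

```text
time: 17.4
tool_pos: [479.4, 63.3, -2.6]
tcp_rot: [180.0, -0.0, -7.5]
ft_force: [0.2, 0.7, 0.1]
finger_gap: 59.8
time: 17.9
tool_pos: [521.7, 58.3, -2.7]
tcp_rot: [-180.0, -0.0, -7.5]
ft_force: [-0.3, -0.6, 0.7]
finger_gap: 59.8
t 17.9 stop xy -134.3 -94.3 z -2.7 rot [-1.7999e+02 -4.0000e-02 -7.4600e+00] F [-0.3 -0.6  0.7] Fstop -0.3 -0.6 gap 59.8
t 18.1 stop xy -133.4 -94.3 z -3.1 rot [ 1.80e+02  2.00e-02 -7.46e+00] F [ 0.  -0.5  0.4] Fstop 0.1 -0.5 gap 59.8
t 18.3 stop xy -131.7 -94.3 z -3.1 rot [ 1.80e+02  2.00e-02 -7.45e+00] F [ 0.7 -0.6  0.6] Fstop 0.8 -0.5 gap 59.4
t 18.5 stop xy -130.2 -94.3 z -3.3 rot [ 1.7999e+02  8.0000e-02 -7.4500e+00] F [-2.8  0.6  1.7] Fstop -2.9 0.2 gap 59.6
```

```bash
for i in 1 2 3 ; do python3 -m crank '{"slide":[[0.002,0,0],[0,0,0]],"twist":[0,0]}' >/dev/null;  python3 -c "
from h import *
rep()"; done
```

```text
t 18.7 stop xy -130.3 -94.3 z -4.0 rot [179.98   0.33  -7.44] F [-11.7   1.3   6.7] Fstop -11.8 -0.2 gap 60.0
t 18.9 stop xy -130.4 -94.3 z -4.6 rot [179.97   0.58  -7.43] F [-20.    2.8  11.1] Fstop -20.2 0.2 gap 60.1
t 19.1 stop xy -130.4 -94.3 z -4.9 rot [179.95   0.83  -7.43] F [-31.2   3.3  20.2] Fstop -31.3 -0.8 gap 59.8
```

```bash
python3 -m crank '{"slide":[[-0.005,0,0],[-0.008,0,0],[-0.015,0,0],[-0.01,0,-0.02],[0,0,-0.04],[0,0,-0.04],[0,0,0],[0,0,0]],"twist":[0,0,0,0,0,0,0,0]}'; python3 -c "
from h import *
rep()
s=snap('wrist'); cv2.imwrite('pics/w12.png',cv2.resize(s['img'][0:180,60:460,::-1],None,fx=2,fy=2,interpolation=2))
s=snap('top'); crop(s,'t12.png',200,110,330,220,6)
s=snap('side'); crop(s,'s12.png',160,165,290,300,4)"
```

```text
time: 19.9
tool_pos: [496.2, 61.8, 98.7]
tcp_rot: [-180.0, -0.2, -7.5]
ft_force: [0.2, -0.4, -1.3]
finger_gap: 59.6
t 19.9 stop xy -160.1 -94.1 z 98.7 rot [-179.96   -0.25   -7.46] F [ 0.2 -0.4 -1.3] Fstop 0.3 -0.4 gap 59.6
```

View pics/w12.png

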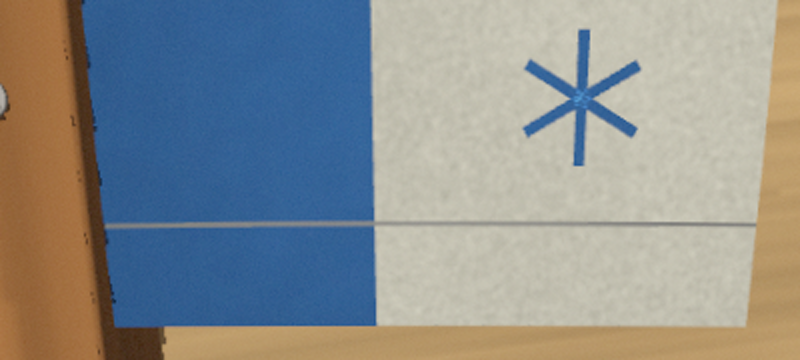

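View pics/t12.png

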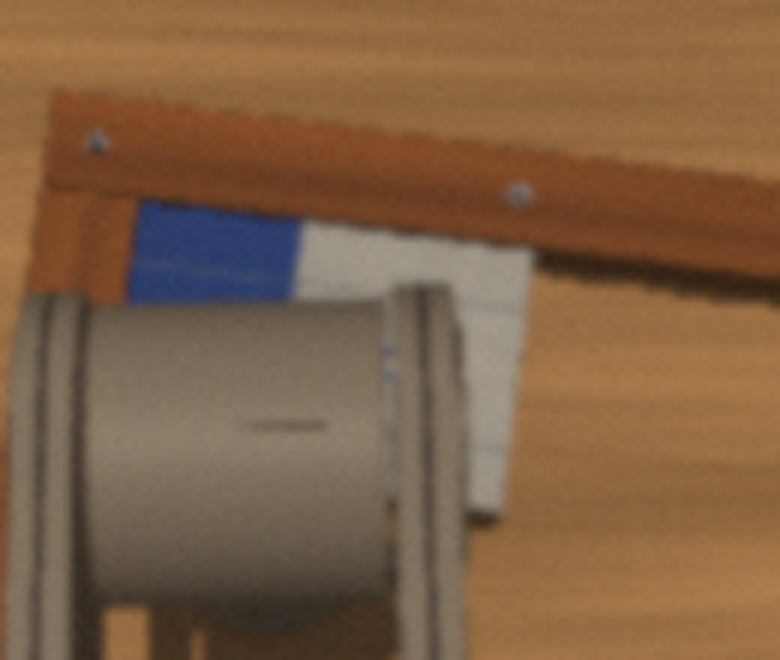

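View pics/s12.png

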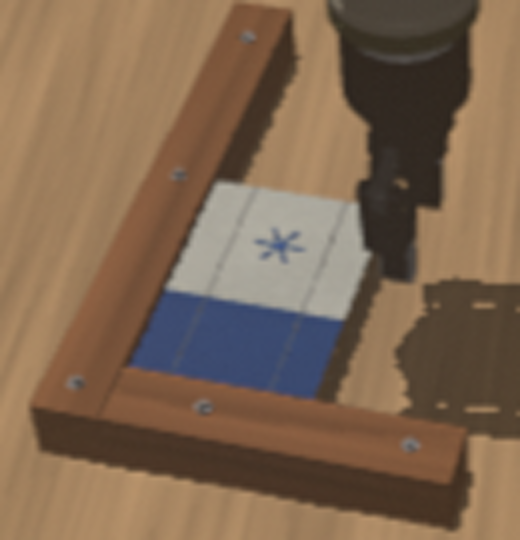

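```bash
python3 -m crank '{"slide":[[-0.03,0,-0.01],[-0.03,0,0],[-0.02,0,0],[0,0,0]],"twist":[0,0,0,0]}'; python3 -c "
from h import *
rep()
s=snap('wrist'); cv2.imwrite('pics/w13.png',cv2.resize(s['img'][0:150,60:460,::-1],None,fx=2,fy=2,interpolation=2))
s=snap('top'); crop(s,'t13.png',200,110,330,220,6)"
```

```text
time: 20.45
tool_pos: [412.3, 72.4, 104.9]
tcp_rot: [180.0, 0.2, -7.4]
ft_force: [-1.1, -0.5, 0.2]
finger_gap: 59.8
t 20.45 stop xy -244.6 -94.4 z 104.9 rot [179.96   0.23  -7.43] F [-1.1 -0.5  0.2] Fstop -1.0 -0.6 gap 59.8
```

View pics/w13.png

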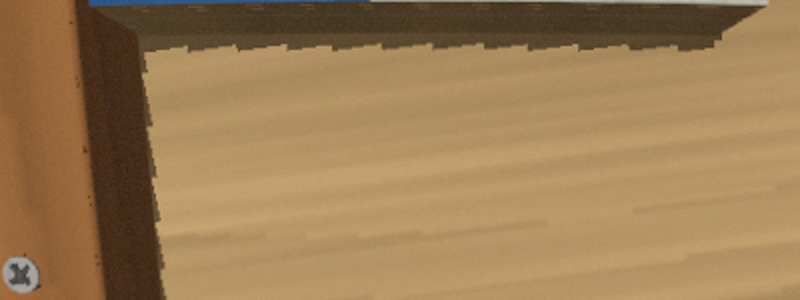

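View pics/t13.png

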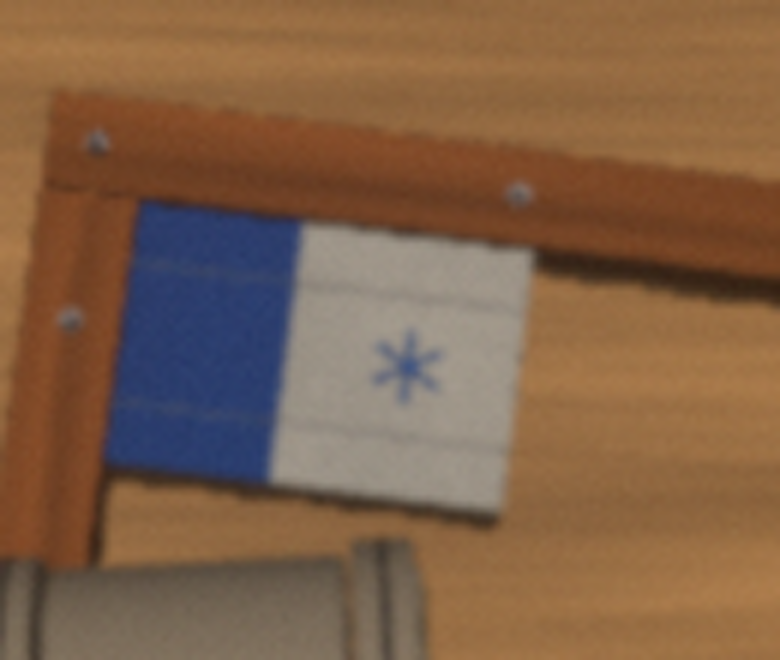

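```bash
python3 -m crank '{"slide":[[0,0,-0.03],[0,0,-0.03],[0,0,-0.02],[0,0,0],[0,0,0],[0,0,0]],"twist":[0,0,0,0,0,0]}'; python3 -c "
from h import *
rep()
s=snap('side'); crop(s,'s14.png',0,0,560,420,1)"
```

```text
time: 21.15
tool_pos: [414.9, 72.1, 185.5]
tcp_rot: [180.0, 0.1, -7.5]
ft_force: [-0.1, -0.3, -0.4]
finger_gap: 59.7
t 21.15 stop xy -241.9 -94.4 z 185.5 rot [ 1.7998e+02  1.4000e-01 -7.4700e+00] F [-0.1 -0.3 -0.4] Fstop -0.0 -0.3 gap 59.7
```

View pics/s14.png

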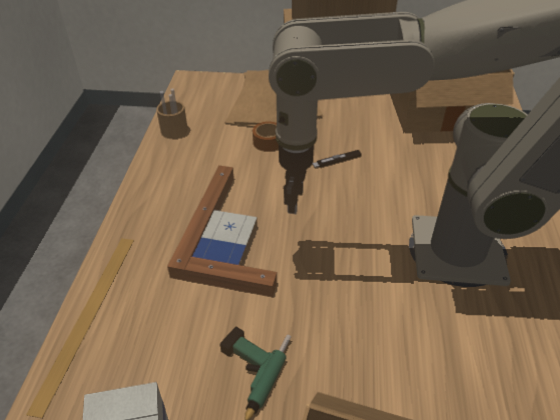

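The side view shows the pile in the corner at about (225,238). The glue gun (260,365), tape (268,135) and knife (338,158) are where they started, and the hand is clear.

```bash
python3 -c "
from bench import hand_in
print(hand_in())"
```

```text
the job is handed in; nothing more can be done
None
```

The three boxes now lie one on another in the corner of the stop, flush against both battens as far as the pictures show. I handed the job in at about 21 s, with the hand clear and about 185 mm above the bench.

- **How it was done:** I pushed with both fingertips, partly open and about 2 mm above the bench. The pile went first against the long batten, then along it into the short one, then against the long batten once more. The pushing forces against the battens reached about 27, 24 and 31 N.
- **What the last checks showed:** wrist views found both free faces of the pile flat and even. The near-end face was only viewed before the last push. The top and side views show the pile parallel to both battens with no visible gap. The glue gun, tape and knife look unmoved.
- **What disagreed:**
  - After the second push, a wrist view suggested a gap of 1–2 mm at the long batten. The third push closed it, stopping at the same place as the first.
  - The fingers met the short-batten stop about 3 mm earlier than I had worked out. I put that down to calibration and my estimate of the corner, because the pictures showed no gap there.

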